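# Snap a junction box cover shut, corner to corner

## Robot

A 7-joint arm with a two-finger parallel gripper is mounted at the origin on the work surface. World frame = base frame: x ahead of the robot, y to its left, z up, the work surface at z = 0. Lengths are in m, angles in rad, forces in N, time in s.
With the tool pointing down it reaches from about 0.4 to 0.875 m from the base axis. Payload 19.3 kg.
Tool frame: the origin (TCP) lies midway between the tips of the shut fingers; the grasp point (between the pads) lies 19 mm behind it; z points along the fingers, y is the direction in which the jaws open and shut (so a half turn about z gives the same grasp; the last joint's range is limited). The gripper opens to 85 mm and grips with 20 to 120 N. Pads are 22 mm wide; open, the fingers measure 114 mm over their backs; the gripper's body (76 mm by 85 mm) begins 54 mm behind the grasp point. The pads swing forward as they close: fully open they stand 13 mm farther back than shut.
Start: joints at [1.26, 0.521, -0.036, 1.599, 0.021, 1.021, -0.113], TCP at [0.149, -0.607, 0.202] pointing down, gripper open.
Joint ranges: [-2.91, 2.91], [-0.3, 2.13], [-1.5, 1.42], [0.17, 2.43], [-1.26, 4.41], [0.16, 1.93], [-2.52, 2.52]. Speed limits (rad/s): [1.89, 1.89, 2.39, 2.39, 3.01, 3.01, 3.01].

## Interface

Orientations are given as a unit quaternion [x, y, z, w].
In Python, from workcell import robot, solver, grab_frame, camera_params, workorder gives the robot as it stands. Calls block until the motion is done:
- robot.goto(position, orientation): joint-space move of the TCP to a pose.
- robot.move_straight(position, rot=None, feed=0.15, stop_force=None): straight line of the TCP; rot=None keeps the orientation; feed is the mean speed in m/s. With stop_force (N) it stops when the force on the tool has changed by that much, and returns True; else False.
- robot.move_joints(angles): joint-space move.
- robot.open_jaws() and robot.grasp(grip_force=None): open the fingers fully, or close them until they stop; grip_force is the grip in N (None keeps the last).
- robot.hold(seconds).
- solver.solve_ik(position, orientation): joint angles nearest the present ones, or None.
- grab_frame(name): name is "side" or "top" or "wrist"; returns the picture (480x640x3 uint8, red, green, blue); there is no depth.
- camera_params(name): a dict with "fx", "fy", "cx", "cy" (pixels), "R" (3x3) and "t" (3): a world point X has camera coordinates R X + t; the wrist camera has in their place "mount" (4x4, takes a point from camera to tool coordinates, whose origin is the TCP and whose axes are the flange's). Camera axes: x right, y down, z forward; pixel columns grow to the right and rows downward; lengths in m; the calibration is good to about 2 mm. A picture is of the moment at which its call begins: read the wrist's pose just before it. camera_params takes no time and is no camera call.
A pose or a line that the arm cannot do raises robot.Unreachable and nothing moves.
- workorder.job_done(): hands the job in, once; it reports no verdict.
Readings, each from a call of its own:
- robot.read_time_s(): time.
- robot.read_joints(): joint angles.
- robot.read_qvel(): joint speeds.
- robot.read_effort(): joint torques, N m.
- robot.read_ee_pos(): TCP position.
- robot.read_eef_rot(): TCP orientation.
- robot.read_force(): force on the tool from outside, world axes, zero at the start.
- robot.read_wrist_torque(): the same for the moment, N m.
- robot.read_gripper_width(): finger opening in m.
Only numpy, scipy, OpenCV 4.12 (cv2) and the standard library are available. Lean on these libraries where they do the work, as an engineer would, in place of code of your own. Each camera call takes 0.05 s, during which the arm holds its last target. There are 200 camera calls.

## Task

The junction box's cover is on, but its four hinged steel clips still stand open. Press every clip down over the cover's rim until it snaps fully shut, in opposite-corner order so that the seal seats evenly: one clip first, then the one diagonally across from it, then the other two. Leave the cover in its place and do not disturb the screwdriver, the connector and the terminal block lying nearby.

Things in the scene. Friction and masses are not known exactly. Their poses are not given: they have to be found in the camera images.
- junction_box: Grey plastic junction box, 160 (x) x 110 (y) x 75 mm, on an aluminium mounting plate 210 x 200 x 5 mm fixed to the bench. Origin: centre of the plate's underside, on the bench; z up. Two black cable glands stick out of its +x end. The top of its cover is 84 mm above the bench, the cover's raised edge bead 89 mm.
- cover: Loose grey cover 160 x 110 mm, already sitting in place on the box. Origin: centre of the underside of its 4 mm plate, 80 mm above the bench when seated, straight above the box's origin. Its edge carries a bead 8 mm wide, 5 mm high; a plug below it keeps it from sliding (about 2 mm play).
- clip_a (a joint): Opening angle of clip a (box corner -x, -y; diagonally opposite to clip c): 0 = flat down over the rim (snapped shut), grows as it opens, stop at 0.75; starts at 0.45 to 0.65. Light hinge friction holds it wherever it is left above about 0.4. Below that it snaps: let go between about 0.2 and 0.4 it springs back up, pressed below about 0.2 it pulls itself shut and stays; pressed straight down at the press point it resists with at most about 10 N.
- clip_a_hinge (a point): Hinge centre of clip a, at (-52, -70, 92) mm in the box's frame; its axis runs along the box's x. The clip is a steel flap 30 mm wide (along the box's x), 54 mm long, 4 mm thick (2 mm either side of the hinge axis), with a rolled free end of 6 mm diameter; from the hinge it points towards the box's +y, up when open, level when shut (its top face is then 94 mm above the bench).
- clip_a_press (a point): Press point on the upper face of clip a, 30 mm from the hinge along the flap; it moves with the clip. When shut it lies 30 mm from the hinge towards the box's +y, 94 mm above the bench. Beside the hinge, 18.5 mm either way along the box's x, stand two ears 4 mm thick; they reach 95.5 mm above the bench and 15 mm from the hinge towards the box's middle.
- clip_b (a joint): Opening angle of clip b (box corner -x, +y; diagonally opposite to clip d): 0 = flat down over the rim (snapped shut), grows as it opens, stop at 0.75; starts at 0.45 to 0.65. Light hinge friction holds it wherever it is left above about 0.4. Below that it snaps: let go between about 0.2 and 0.4 it springs back up, pressed below about 0.2 it pulls itself shut and stays; pressed straight down at the press point it resists with at most about 10 N.
- clip_b_hinge (a point): Hinge centre of clip b, at (-52, 70, 92) mm in the box's frame; its axis runs along the box's x. The clip is a steel flap 30 mm wide (along the box's x), 54 mm long, 4 mm thick (2 mm either side of the hinge axis), with a rolled free end of 6 mm diameter; from the hinge it points towards the box's -y, up when open, level when shut (its top face is then 94 mm above the bench).
- clip_b_press (a point): Press point on the upper face of clip b, 30 mm from the hinge along the flap; it moves with the clip. When shut it lies 30 mm from the hinge towards the box's -y, 94 mm above the bench. Beside the hinge, 18.5 mm either way along the box's x, stand two ears 4 mm thick; they reach 95.5 mm above the bench and 15 mm from the hinge towards the box's middle.
- clip_c (a joint): Opening angle of clip c (box corner +x, +y; diagonally opposite to clip a): 0 = flat down over the rim (snapped shut), grows as it opens, stop at 0.75; starts at 0.45 to 0.65. Light hinge friction holds it wherever it is left above about 0.4. Below that it snaps: let go between about 0.2 and 0.4 it springs back up, pressed below about 0.2 it pulls itself shut and stays; pressed straight down at the press point it resists with at most about 10 N.
- clip_c_hinge (a point): Hinge centre of clip c, at (52, 70, 92) mm in the box's frame; its axis runs along the box's x. The clip is a steel flap 30 mm wide (along the box's x), 54 mm long, 4 mm thick (2 mm either side of the hinge axis), with a rolled free end of 6 mm diameter; from the hinge it points towards the box's -y, up when open, level when shut (its top face is then 94 mm above the bench).
- clip_c_press (a point): Press point on the upper face of clip c, 30 mm from the hinge along the flap; it moves with the clip. When shut it lies 30 mm from the hinge towards the box's -y, 94 mm above the bench. Beside the hinge, 18.5 mm either way along the box's x, stand two ears 4 mm thick; they reach 95.5 mm above the bench and 15 mm from the hinge towards the box's middle.
- clip_d (a joint): Opening angle of clip d (box corner +x, -y; diagonally opposite to clip b): 0 = flat down over the rim (snapped shut), grows as it opens, stop at 0.75; starts at 0.45 to 0.65. Light hinge friction holds it wherever it is left above about 0.4. Below that it snaps: let go between about 0.2 and 0.4 it springs back up, pressed below about 0.2 it pulls itself shut and stays; pressed straight down at the press point it resists with at most about 10 N.
- clip_d_hinge (a point): Hinge centre of clip d, at (52, -70, 92) mm in the box's frame; its axis runs along the box's x. The clip is a steel flap 30 mm wide (along the box's x), 54 mm long, 4 mm thick (2 mm either side of the hinge axis), with a rolled free end of 6 mm diameter; from the hinge it points towards the box's +y, up when open, level when shut (its top face is then 94 mm above the bench).
- clip_d_press (a point): Press point on the upper face of clip d, 30 mm from the hinge along the flap; it moves with the clip. When shut it lies 30 mm from the hinge towards the box's +y, 94 mm above the bench. Beside the hinge, 18.5 mm either way along the box's x, stand two ears 4 mm thick; they reach 95.5 mm above the bench and 15 mm from the hinge towards the box's middle.
- screwdriver: Bystander: loose screwdriver 170 mm long lying on the bench on the robot's side of the box. Origin under its middle.
- connector: Bystander: loose grey connector insert with two aluminium screw posts, about 34 x 84 x 46 mm, standing beyond the box. Origin: centre of its underside.
- terminal_block: Bystander: loose white terminal block 30 x 44 x 24 mm at the right side of the box. Origin: centre of its underside.
Not all that is in view belongs to the job. Several things have the shape of the cover; the one meant has the colours described above.

How it is judged:
By the outcome, as a careful person would: the job done as asked, in the order asked, and still so for the second after the job is handed in, with the robot touching nothing.
It also fails if it takes over 45 s, if anything falls off the work surface, if the arm or the gripper's body presses on something with over 40 N, if the wrist force passes 120 N, or if a joint passes its speed limit or range.

## Working session

There is one attempt and no reset: what is moved stays moved. The work goes in short steps, each a Python script; the robot and the scene stay as the last script left them, time stands still between calls to the robot, and variables do not carry over. Pictures are saved under pics/ and viewed, about 8 in all and at most 12, crops included, and the job is handed in when it is done.

```bash
mkdir -p pics; python3 - <<'E'
from workcell import *
import cv2
for n in ("top","side"):
    cv2.imwrite(f"pics/{n}0.png",grab_frame(n)[:,:,::-1]); p=camera_params(n); print(n,{k:(v if k in('fx','fy','cx','cy') else __import__('numpy').round(v,4).tolist()) for k,v in p.items()})
print(camera_params("wrist"),robot.read_eef_rot(),robot.read_time_s())
E
```

```text
top {'fx': 490.1217522055571, 'fy': 490.1217522055571, 'cx': 315.6322928628042, 'cy': 236.36799423849786, 'R': [[-0.0205, -0.9995, 0.0254], [-0.9837, 0.0156, -0.1793], [0.1788, -0.0286, -0.9835]], 't': [0.0031, 0.6007, 0.8344]}
side {'fx': 448.6417266087901, 'fy': 448.6417266087901, 'cx': 319.78872735350825, 'cy': 237.20713531018427, 'R': [[-0.9944, -0.1039, 0.0208], [-0.0807, 0.6161, -0.7835], [0.0686, -0.7808, -0.621]], 't': [0.574, 0.1224, 0.7595]}
{'fx': 417.9238819671145, 'fy': 417.9238819671145, 'cx': 313.9549085263088, 'cy': 238.76142362641448, 'mount': array([[-1.04896251e-04, -9.64030158e-01, -2.65792858e-01,
         6.66141285e-02],
       [ 9.99999956e-01, -2.76552326e-05, -2.94348647e-04,
        -3.48304001e-04],
       [ 2.76410409e-04, -2.65792877e-01,  9.64030119e-01,
        -1.70959833e-01],
       [ 0.00000000e+00,  0.00000000e+00,  0.00000000e+00,
         1.00000000e+00]])} [ 9.92760095e-01  1.20113149e-01 -8.85019993e-05 -4.65086534e-04] 0.1
```

View pics/top0.png

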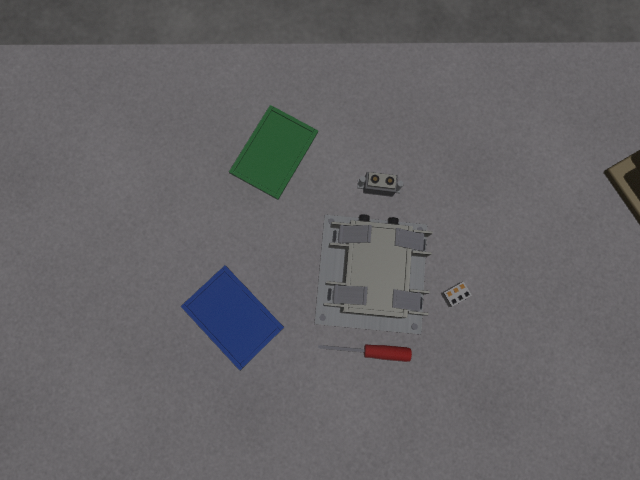

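View pics/side0.png

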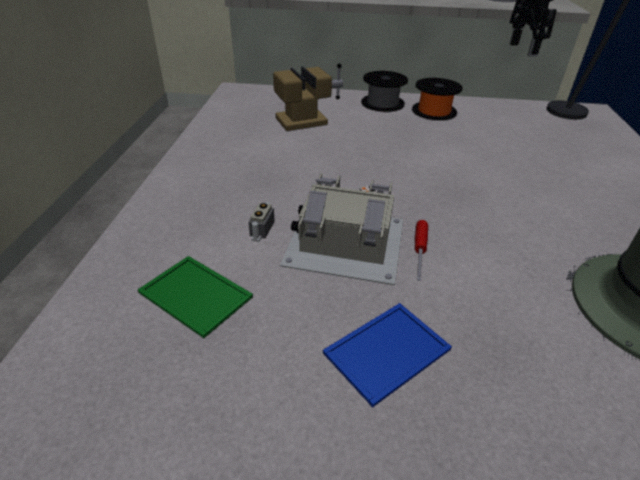

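The top view shows three cover-shaped things: green (273,152), blue (232,317) and the grey one on the box (377,270). The grey one is meant: it matches in colour, sits on the box, and has the glands (365,217) and (393,220) at its +x end. I'll enlarge it to confirm and to measure.

```bash
python3 - <<'E'
import cv2
i=cv2.imread("pics/top0.png")[205:340,305:485]
i=cv2.convertScaleAbs(i,alpha=1.5)
cv2.imwrite("pics/crop.png",cv2.resize(i,None,fx=4.4,fy=4.4,interpolation=cv2.INTER_CUBIC))
E
```

```text
(no output)
```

View pics/crop.png

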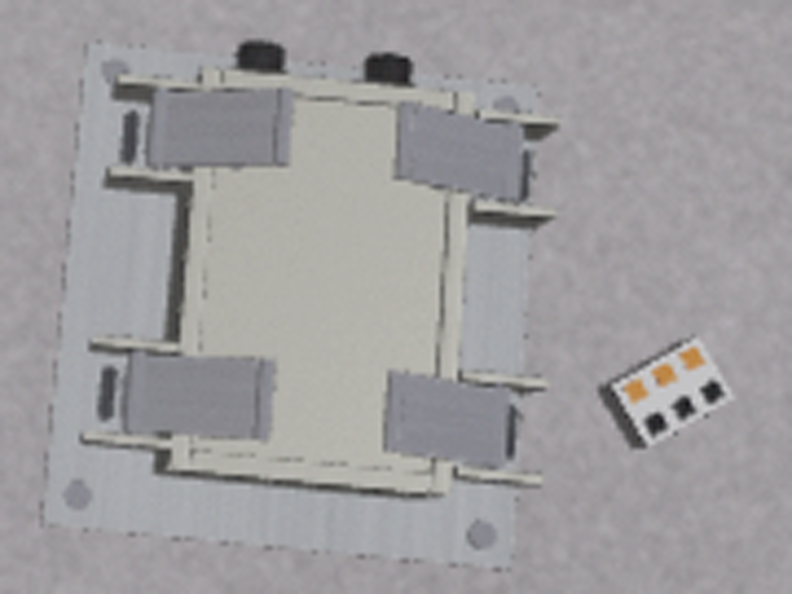

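The crop shows the grey box with its four open clips: c upper left, d upper right, b lower left, a lower right. The plate corners are at crop (88,42), (42,525), (511,570) and (545,88). Next I fit the pose and check it with reprojection.

```bash
cat > h.py <<'E'
import numpy as np
from workcell import *
from scipy.optimize import least_squares
from scipy.spatial.transform import Rotation as Ro
P=camera_params("top")
def proj(X,P=P):
    c=np.asarray(X)@P["R"].T+P["t"]; return np.c_[P["fx"]*c[:,0]/c[:,2]+P["cx"],P["fy"]*c[:,1]/c[:,2]+P["cy"]]
def world(X,q):
    X=np.atleast_2d(X); c,s=np.cos(q[2]),np.sin(q[2])
    return np.c_[q[0]+c*X[:,0]-s*X[:,1],q[1]+s*X[:,0]+c*X[:,1],X[:,2]]
pl=np.array([[.105,.1,.005],[-.105,.1,.005],[-.105,-.1,.005],[.105,-.1,.005]])
px=np.array([[88,42],[42,525],[511,570],[545,88]])/4.4+[305,205]
f=least_squares(lambda q:(proj(world(pl,q))-px).ravel(),[.5,-.1,0]); Q=f.x
H={'a':(-.052,-.07,1),'b':(-.052,.07,-1),'c':(.052,.07,-1),'d':(.052,-.07,1)}
def flap(k,th,r,off=.002):  # point on upper face
    x,y,s=H[k]; return world([x,y+s*(r*np.cos(th)-off*np.sin(th)),.092+r*np.sin(th)+off*np.cos(th)],Q)
E
python3 - <<'E'
from h import *
import cv2
print(Q,f.fun.round(1))
crop=lambda X:((proj(X)-[305,205])*4.4).round()
# hint: free end col for each clip
for k,u in dict(a=386,b=270,c=290,d=399).items():
    print(k,[(t,crop(flap(k,t,.056))[0].tolist()) for t in (.3,.45,.55,.65)],'seen',u)
i=cv2.imread("pics/crop.png")
b=[[sx*.08,sy*.055,.089] for sx,sy in((1,1),(-1,1),(-1,-1),(1,-1))]
e=[[x+d,y+s*.015,.0955] for x,y,s in H.values() for d in(-.0185,.0185)]
for p in crop(world(b+e+pl.tolist(),Q)): cv2.drawMarker(i,tuple(int(v) for v in p),(0,0,255),0,14,1)
cv2.imwrite("pics/ov.png",i)
E
```

```text
[ 0.53647483 -0.11564706 -0.12017688] [ 0.3 -0.3 -0.1 -0.2  0.4  0.5 -0.7 -0.1]
a [(0.3, [370.0, 413.0]), (0.45, [383.0, 413.0]), (0.55, [392.0, 413.0]), (0.65, [404.0, 413.0])] seen 386
b [(0.3, [280.0, 404.0]), (0.45, [274.0, 402.0]), (0.55, [268.0, 400.0]), (0.65, [261.0, 399.0])] seen 270
c [(0.3, [302.0, 135.0]), (0.45, [296.0, 130.0]), (0.55, [290.0, 127.0]), (0.65, [283.0, 124.0])] seen 290
d [(0.3, [390.0, 144.0]), (0.45, [402.0, 141.0]), (0.55, [412.0, 140.0]), (0.65, [423.0, 139.0])] seen 399
```

View pics/ov.png

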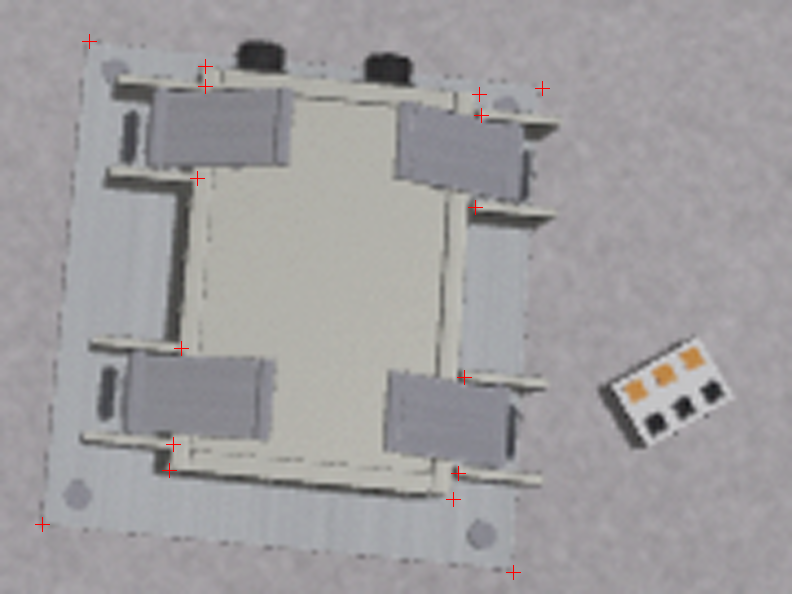

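The reprojection matches the ears and bead to about 2 mm, with clip angles around 0.45–0.55. I'll press clip a first and check it.

```bash
cat >> h.py <<'E'
def quat(a): return np.array([np.cos(a/2),np.sin(a/2),0,0])
def target(k,z,r=.033):
    x,y,s=H[k]; return world([x,y+s*r,z],Q)[0]
def press(k):
    robot.move_straight(target(k,.16),feed=.15)
    robot.move_straight(target(k,.13),feed=.1)
    f0=robot.read_force()[2]
    hit=robot.move_straight(target(k,.091),feed=.03,stop_force=28)
    print(k,hit,'z',robot.read_ee_pos().round(4),'dF',round(robot.read_force()[2]-f0,1))
    robot.move_straight(target(k,.16),feed=.15)
E
python3 - <<'E'
from h import *
import cv2
robot.grasp()
j0=robot.read_joints(); best=None
for a in (Q[2]+np.pi/2,Q[2]-np.pi/2):
    js=[solver.solve_ik(target(k,z),quat(a)) for k in H for z in(.17,.09)]
    print(a,[None if j is None else np.round(j,2).tolist() for j in js[::2]])
    if all(j is not None for j in js):
        d=abs(js[0]-j0).max()
        if best is None or d<best[0]: best=(d,a)
print(best)
robot.goto(target('a',.17),quat(best[1]))
press('a')
robot.move_straight(target('c',.17),feed=.2)
cv2.imwrite("pics/top1.png",cv2.resize(cv2.convertScaleAbs(grab_frame("top")[205:340,305:485,::-1],alpha=1.5),None,fx=4.4,fy=4.4,interpolation=cv2.INTER_CUBIC))
cv2.imwrite("pics/wrist1.png",grab_frame("wrist")[:,:,::-1])
print(robot.read_time_s())
E
```

```text
1.4506194513295496 [[0.6, 0.41, -0.55, 1.93, 0.28, 0.87, -0.21], [0.49, 0.41, -0.59, 1.95, 0.29, 0.87, -0.38], [0.46, 0.58, -0.61, 1.68, 0.38, 1.0, -0.4], [0.54, 0.57, -0.55, 1.67, 0.34, 1.0, -0.24]]
-1.6909732022602435 [[-0.61, 0.73, 1.23, 1.99, -0.81, 1.04, -2.26], [-0.77, 0.71, 1.23, 2.01, -0.8, 1.03, -2.41], [-0.64, 0.89, 1.22, 1.74, -0.9, 1.2, -2.42], [-0.51, 0.9, 1.22, 1.72, -0.91, 1.2, -2.3]]
(np.float64(0.6581331270976635), np.float64(1.4506194513295496))
a False z [ 0.4805 -0.1462  0.0911] dF -0.5
6.5583
```

View pics/top1.png

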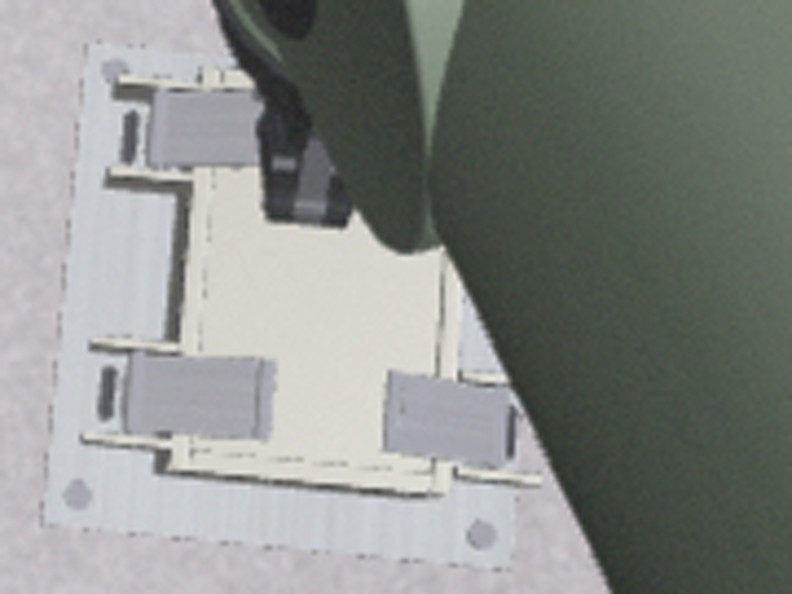

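Clip a looks unchanged (free end still at about (386,410)), and no contact force was felt. I'll check whether the jaws are really shut.

```bash
python3 - <<'E'
from h import *
print(robot.read_gripper_width(),robot.read_ee_pos(),robot.read_eef_rot(),quat(Q[2]+np.pi/2),robot.read_force())
print((proj(robot.read_ee_pos()[None])-[305,205])*4.4)
E
```

```text
-0.00010560934799037261 [ 0.59153783 -0.08613603  0.16976474] [ 7.48640823e-01  6.62975601e-01 -5.14796455e-04 -7.74550514e-05] [0.748294   0.66336724 0.         0.        ] [-0.81634598 -0.4138885  -0.15656797]
[[272.91072843 102.09639095]]
```

View pics/wrist1.png

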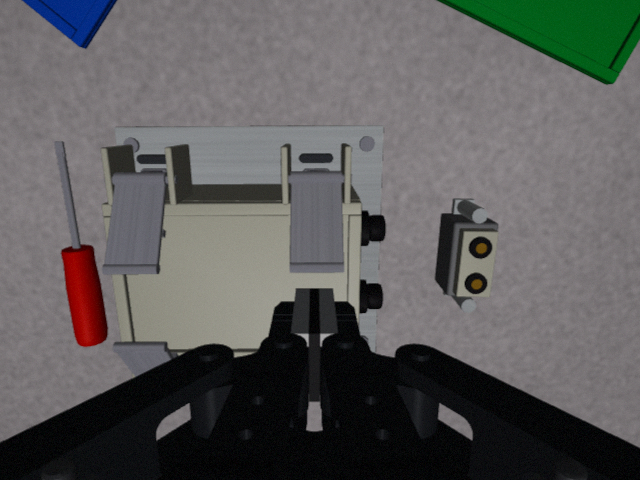

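```bash
python3 - <<'E'
from h import *
W=camera_params("wrist"); M=W["mount"]; T=np.eye(4)
T[:3,:3]=Ro.from_quat(robot.read_eef_rot()).as_matrix(); T[:3,3]=robot.read_ee_pos()
C=np.linalg.inv(T@M); PW=dict(W,R=C[:3,:3],t=C[:3,3])
print('tcp',proj(robot.read_ee_pos()[None],PW).round())
pts=np.vstack([world(b,Q) for b in ([.105,.1,.005],[-.105,.1,.005],[.0335-.0,.055,.0955],[-.0705,.055,.0955],[-.0335,.055,.0955])])
print('plate+y corners, ear ends c-,a',proj(pts,PW).round())
for k in 'abc': print(k,[(t,proj(flap(k,t,.056),PW).round()[0]) for t in(-.1,0,.2,.45,.55)])
print('a top crop',[(t,((proj(flap('a',t,.056))-[305,205])*4.4).round()[0]) for t in(0,.2,.45)])
E
```

```text
tcp [[316. 283.]]
plate+y corners, ear ends c-,a [[384. 128.]
 [114. 128.]
 [286. 208.]
 [111. 208.]
 [173. 208.]]
a [(-0.1, array([158., 309.])), (0, array([155., 313.])), (0.2, array([149., 323.])), (0.45, array([141., 340.])), (0.55, array([139., 349.]))]
b [(-0.1, array([154., 268.])), (0, array([151., 272.])), (0.2, array([143., 276.])), (0.45, array([133., 275.])), (0.55, array([129., 274.]))]
c [(-0.1, array([317., 268.])), (0, array([317., 271.])), (0.2, array([317., 275.])), (0.45, array([317., 275.])), (0.55, array([317., 274.]))]
a top crop [(0, array([355., 415.])), (0.2, array([364., 413.])), (0.45, array([383., 413.]))]
```

The calibration agrees: the TCP, plate and ears all land where they are seen. Clip a still stands at about 0.5, so I'll repeat the press in steps, with pictures while the tool is down.

```bash
python3 - <<'E'
from h import *
import cv2
robot.move_straight(target('a',.165),feed=.2)
f0=robot.read_force(); w=[];s=[]
def snap():
    s.append(cv2.resize(grab_frame("side")[165:275,270:420,::-1],(400,293),interpolation=cv2.INTER_CUBIC)); w.append(cv2.resize(grab_frame("wrist")[100:400,:,::-1],(400,188)))
snap()
for z in (.13,.12,.11,.10,.094):
    hit=robot.move_straight(target('a',z),feed=.06,stop_force=30)
    print(z,hit,robot.read_ee_pos().round(4),(robot.read_force()-f0).round(1))
    if z==.11: snap()
    if hit: break
cv2.imwrite("pics/step.png",np.vstack([np.hstack(s),np.hstack(w)]))
print(robot.read_time_s())
E
```

```text
0.13 False [ 0.4805 -0.1461  0.1301] [ 0.8 -0.1  0.5]
0.12 False [ 0.4802 -0.1461  0.1197] [ 0.1  0.3 -0.3]
0.11 False [ 0.4802 -0.146   0.1096] [ 1.  -0.4  0.8]
0.1 False [ 0.4801 -0.146   0.0996] [-0.3 -0.  -1.7]
0.094 False [ 0.4802 -0.146   0.0937] [ 0.4  0.5 -0.4]
9.4833
```

View pics/step.png

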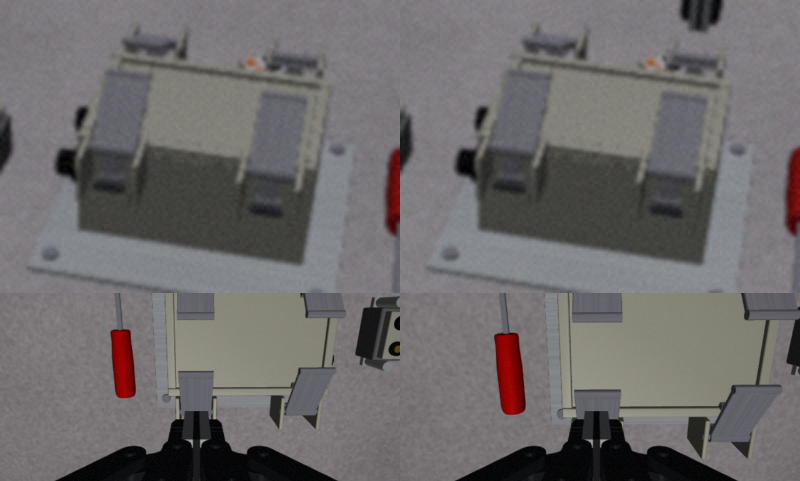

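```bash
python3 - <<'E'
from h import *
import cv2
S=camera_params("side"); print('tcp side',proj(robot.read_ee_pos()[None],S), robot.read_ee_pos(), robot.read_joints().round(3))
for k in H: print(k,proj(flap(k,.5,.056),S).round(),proj(flap(k,0,.056),S).round(), 'press',proj(flap(k,.5,.03),S).round())
print(proj(world(pl,Q),S).round())
p=[cv2.resize(grab_frame("side")[0:240,230:550,::-1],(800,600),interpolation=cv2.INTER_CUBIC)]
cv2.imwrite("pics/side2.png",p[0])
E
```

```text
tcp side [[379.87599948 195.03290054]] [ 0.4802282  -0.14604456  0.09366659] [ 0.552  0.525 -0.495  1.997  0.374  0.709 -0.295]
a [[380. 187.]] [[378. 201.]] press [[381. 186.]]
b [[377. 200.]] [[376. 210.]] press [[375. 213.]]
c [[320. 192.]] [[320. 202.]] press [[317. 204.]]
d [[325. 179.]] [[323. 194.]] press [[327. 179.]]
[[281. 263.]
 [395. 283.]
 [404. 218.]
 [307. 204.]]
```

View pics/side2.png

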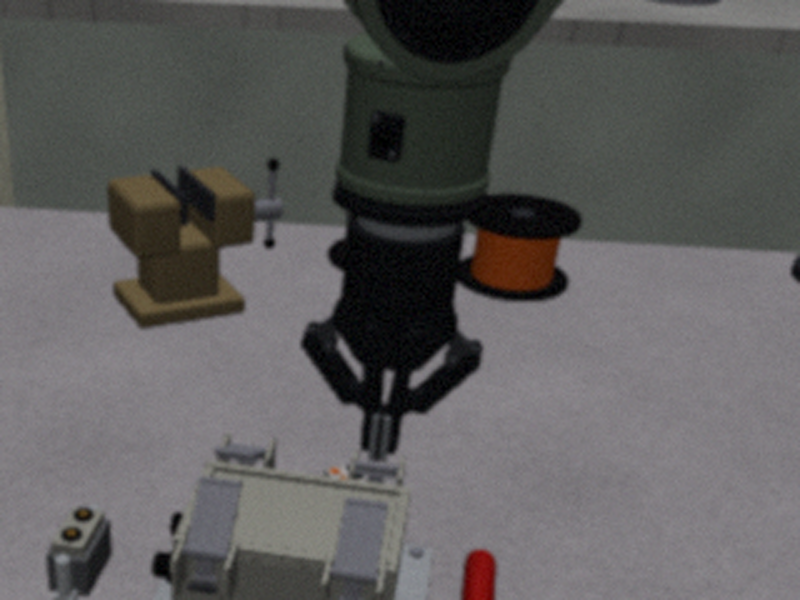

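The fingertip in the side view is at about (382,182), where the reported TCP should be at (380,195). In the wrist picture the tip is also at row 288, which for a pad edge means about 34 mm behind the nominal TCP. Both say the real tip sits about 3 cm above the reported TCP, so the tool stopped short of the clip. I'll continue straight down slowly, guarded by force.

```bash
python3 - <<'E'
from h import *
import cv2
f0=robot.read_force()
for z in (.085,.08,.075,.07,.066,.062,.058,.054,.050):
    hit=robot.move_straight(target('a',z),feed=.03,stop_force=22)
    print(z,hit,robot.read_ee_pos().round(4),(robot.read_force()-f0).round(1))
    if hit: break
cv2.imwrite("pics/side3.png",cv2.resize(grab_frame("side")[100:250,250:450,::-1],(800,600),interpolation=cv2.INTER_CUBIC))
print(robot.read_time_s())
E
```

```text
0.085 False [ 0.4803 -0.1461  0.0848] [0.3 0.8 0.6]
0.08 False [ 0.4807 -0.1461  0.08  ] [0.7 0.  4.1]
0.075 False [ 0.4806 -0.1461  0.075 ] [1.4 1.  3.7]
0.07 False [ 0.48   -0.1463  0.0698] [0.6 1.7 0.4]
0.066 False [ 0.4802 -0.1462  0.0658] [-0.3  1.   0.3]
0.062 True [ 0.481  -0.1463  0.0641] [-10.9   2.9  39.9]
11.475
```

View pics/side3.png

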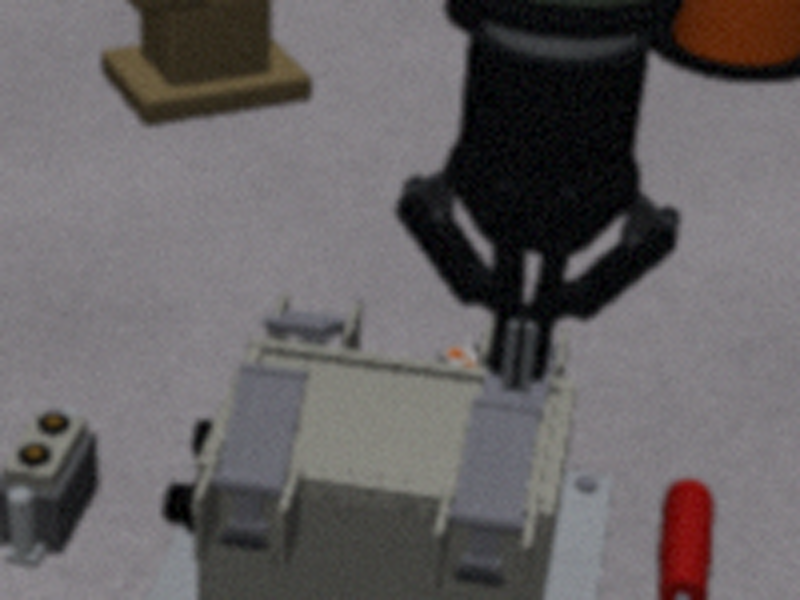

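The tool met the clip at a reported z of 0.080. The resistance dropped away at 0.070, when the clip snapped, and the tool came to a hard stop at 0.064. That puts the real tip about 30 mm above the reported TCP. Clip c is next, then b and d, with that offset.

```bash
cat >> h.py <<'E'
def press(k):
    robot.move_straight(target(k,.095),feed=.12)
    f0=robot.read_force()[2]
    for z in (.080,.075,.070,.067,.0635):
        hit=robot.move_straight(target(k,z),feed=.03,stop_force=15)
        print(k,z,hit,robot.read_ee_pos()[2].round(4),'dF',round(robot.read_force()[2]-f0,1))
        if hit: break
    robot.move_straight(target(k,.125),feed=.12)
E
python3 - <<'E'
from h import *
import cv2
robot.move_straight(target('a',.125),feed=.12)
for k in 'cb':
    robot.move_straight(target(k,.125),feed=.2); press(k); print(robot.read_time_s())
    if k=='c': cv2.imwrite("pics/s_c.png",cv2.resize(grab_frame("side")[160:310,250:450,::-1],(800,600),interpolation=cv2.INTER_CUBIC))
E
```

```text
c 0.08 False 0.08 dF 6.3
c 0.075 False 0.0747 dF -0.8
c 0.07 False 0.0697 dF 0.1
c 0.067 False 0.0668 dF -0.0
c 0.0635 True 0.0646 dF 20.4
15.7333
b 0.08 False 0.08 dF 6.2
b 0.075 False 0.0748 dF 0.7
b 0.07 False 0.0697 dF -0.2
b 0.067 False 0.0668 dF -0.3
b 0.0635 True 0.0643 dF 28.4
19.25
```

```bash
python3 - <<'E'
from h import *
import cv2
robot.move_straight(target('d',.125),feed=.2); press('d')
robot.move_straight(target('d',.2),feed=.2)
robot.move_joints([1.26,0.521,-0.036,1.599,0.021,1.021,-0.113])
t=cv2.convertScaleAbs(grab_frame("top")[205:340,305:485,::-1],alpha=1.5); s=grab_frame("side")[165:300,250:430,::-1]
cv2.imwrite("pics/end.png",np.hstack([cv2.resize(x,(400,300),interpolation=cv2.INTER_CUBIC) for x in(t,s)]).repeat(1,0))
print(robot.read_time_s())
for k in H: print(k,'theta0 top',((proj(flap(k,0,.056))-[305,205])*400/180).round()[0])
E
```

```text
d 0.08 False 0.08 dF 3.8
d 0.075 False 0.075 dF 4.6
d 0.07 False 0.0697 dF -0.6
d 0.067 False 0.0668 dF -0.1
d 0.0635 True 0.0646 dF 20.7
25.7
a theta0 top [179. 209.]
b theta0 top [143. 206.]
c theta0 top [153.  72.]
d theta0 top [189.  76.]
```

View pics/end.png

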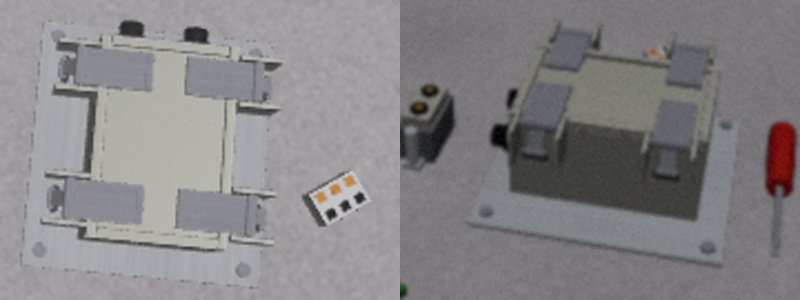

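All four clips lie flat. Their free ends are at columns 177, 143, 153 and 187 (a, b, c, d), against 179, 143, 153 and 189 predicted for fully shut. The cover and the three nearby parts look unmoved.

```bash
python3 -c "
from workcell import *
workorder.job_done(); print(robot.read_time_s())"
```

```text
the job is handed in; nothing more can be done
the job is handed in; nothing more can be done
```

All four clips are snapped shut, pressed in the order a, c (diagonally opposite), b, d. I handed the job in shortly after 25.7 s on the robot's clock, with the arm back at its start pose and touching nothing.

- **Final check:** in the last top picture the clips' free ends are within 2 pixels of where fully shut clips should be. On each press the resistance dropped away as the clip snapped, and the tool then came to a hard stop. The cover, screwdriver, connector and terminal block look unmoved.
- **Tool tip disagreed with its reading:** the real fingertips sat about 30 mm above the reported TCP position, as the side camera and the contact heights showed. Because of this, my first press on clip a stopped above it without touching. I repeated it with a force-guarded descent and used that offset for the other three clips.
- **Highest force:** the stop on clip a read about 40 N vertically at the fingertips, above the 22 N stop I had set but well under the 120 N wrist limit. The other three stops read 20 to 28 N.

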